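Ring for the apprentice and point out the two rings for the next lampshade

TASK

Press the counter bell's button down until it rings to call the apprentice, then show which of the four single wire rings lying on the table (not the stack at the side) the next lampshade needs: point at the hub of the larger spoked ring with the fingertips about 3 cm above it and stay there for two seconds, then point in the same way at the centre of the larger plain ring (the one without spokes), stay there for two seconds, and finish still pointing at it. Do not touch or move the rings, do not point at the two smaller rings (travel well above them), and leave everything else on the table where it is.

Things in the scene. Friction and masses are not known exactly. Their poses are not given: they have to be found in the camera images.
- bell_button (a joint): Button of the counter bell, how far it is down in m: 0 = up, 0.006 = fully down (a spring of about 3.5 N at the bottom returns it). It rings from about 0.004.
- bell_top (a point): Centre of the top of the bell's button, 68 mm above the table when up; z points up. The counter bell is a steel dome 82 mm across and 46 mm high on a black 90 mm foot, fixed to the table; its button is a steel disc 22 mm across that is pressed straight down.
- spoked_large: The larger spoked ring: white-coated wire 5 mm thick bent to a circle 130 mm across (wire centre line), lying flat, with a 36 mm hub ring (41 mm outside) at its centre joined to it by three spokes; 60 g, loose. Origin: centre of the hub, on the table top.
- plain_large: The larger plain ring: the same white-coated wire circle, 130 mm across and 5 mm thick, lying flat, empty inside (no hub, no spokes); 60 g, loose. Origin: centre of the circle, on the table top.
- spoked_small: The smaller spoked ring, 90 mm across, 5 mm thick, with the same 36 mm hub and three spokes; loose. Origin: centre of the hub, on the table top. Not wanted.
- plain_small: The smaller plain ring, 90 mm across, 5 mm thick, empty inside; loose. Origin: its centre, on the table top. Not wanted.
- cutter: Bystander: yellow rotary cutter lying flat, 155 mm long along its x (origin 70 mm from the handle's end), 25 mm high, blade 45 mm across at +x.
- marker_a: Bystander: white marker pen with a black cap, 120 mm long along its x, 14 mm thick. Origin mid-length, on the table.
- marker_b: Bystander: a second marker pen, the same.
- scissors: Bystander: shears with blue bows lying flat, 165 mm long along their x, about 80 mm wide at the bows, 11 mm high. Origin mid-length, on the table.
- shade: Bystander: small finished cream drum lampshade, 110 mm across, 87 mm high. Origin: centre of its underside.
- tape: Bystander: grey tape-measure case, 64 mm across, 27 mm high. Origin: centre of its underside.
- glue: Bystander: glue jar with a black lid, 48 mm across, 85 mm high. Origin: centre of its underside.

How it is judged:
By the outcome, as a careful person would: the job done as asked, in the order asked, and still so for the second after the job is handed in, with the robot touching nothing.
It also fails if it takes over 58 s, if anything falls off the work surface, if the arm or the gripper's body presses on something with over 40 N, if the wrist force passes 120 N, or if a joint passes its speed limit or range.

ROBOT

A 7-joint arm with a two-finger parallel gripper is mounted at the origin on the work surface. World frame = base frame: x ahead of the robot, y to its left, z up, the work surface at z = 0. Lengths are in m, angles in rad, forces in N, time in s.
With the tool pointing down it reaches from about 0.35 to 0.9 m from the base axis. Payload 8.1 kg.
Tool frame: the origin (TCP) lies at the very end of the fingers, on their centre line; the grasp point (between the pads) lies 19 mm behind it (arm.pinch_z is the distance from the TCP to the grasp point, in m); z points along the fingers, y is the direction in which the jaws open and shut (so a half turn about z gives the same grasp; the last joint's range is limited). The gripper opens to 85 mm and grips with 20 to 120 N. Pads are 22 mm wide; open, the fingers measure 114 mm over their backs; the gripper's body (76 mm by 85 mm) begins 54 mm behind the grasp point. The pads swing forward as they close: fully open they stand 13 mm farther back than shut.
Start: joints at [-1.325, 0.434, 0.025, 1.573, -0.012, 1.134, -0.075], TCP at [0.214, 0.587, 0.231] pointing down, gripper open.
Joint ranges: [-2.62, 2.62], [-0.44, 2.09], [-1.27, 1.32], [0.08, 2.57], [-1.32, 4.46], [0.12, 2], [-2.74, 2.74]. Speed limits (rad/s): [2.22, 2.22, 3.01, 3.01, 3.14, 3.14, 3.14].

INTERFACE

Orientations are given as a unit quaternion [w, x, y, z].
In Python, from bench import arm gives the robot as it stands. The module is installed in compiled form; this text tells all that it offers.
- The arm moves only by the shell command python3 -m creep 'ROWS' [FORCE]. ROWS is JSON, a list of rows, each a list of 5 numbers: the shift along the tool's x, y, z in mm, then the turn about the tool's z in degrees, then the gripper's target within -1 to 1 (fully open at 1, half-way at 0, shut at -1). A call has 1 to 5 rows; each row is the pose to reach, as a shift and turn from the pose commanded when the call began, along the tool's axes at that moment; what a row does not reach only later rows make up. A row lasts 1/10 s, in which the tool goes at most 50 mm and 8.59 degrees, less where a joint would pass 70% of its speed; a pose out of reach is approached as far as the arm can. A call with a gripper value outside its range is refused whole. The fingers move at their own pace and stop on an object; FORCE is the grip in N (left out, the last holds). Time passes only in rows, so rows that repeat a pose let the fingers close. It gives the time, the measured TCP pose, the force and the opening at its end, in the units of the state.
- arm.get_state(): the state, without advancing time (a new reading comes with each control period).
- arm.get_image(name): name is "scene" or "top" or "wrist"; returns the picture (400x640x3 uint8, red, green, blue); there is no depth.
- arm.get_calibration(name): a dict with "fx", "fy", "cx", "cy" (pixels), "view" (4x4, takes a point from world to camera coordinates). Camera axes: x right, y up, looking along -z (the intrinsics and any distortion apply to the point x, -y, -z); pixel columns grow to the right and rows downward; lengths in m; the calibration is good to about 2 mm. A picture is of the moment at which its call begins: read the wrist's pose just before it. get_calibration takes no time and is no camera call; for the wrist camera it gives the pose at the moment of the call.
- arm.sign_off(): hands the job in, once; it reports no verdict.
The state is a dict: "time": time; "joint_pos": joint angles; "qvel": joint speeds; "joint_torque": joint torques, N m; "ee_pos": TCP position; "tool_rot": TCP orientation; "contact_force": force on the tool from outside, world axes, zero at the start; "moment": the same for the moment, N m; "opening": finger opening in m.
Only numpy, scipy, OpenCV 4.12 (cv2) and the standard library are available. Lean on these libraries where they do the work, as an engineer would, in place of code of your own. Each camera call takes 0.05 s, during which the arm holds its last target.

## Working session

There is one attempt and no reset: what is moved stays moved. The work goes in short steps, Python scripts to look and compute and a shell command to move; the robot and the scene stay as the last step left them, time stands still between calls to the robot, and variables do not carry over. Pictures are saved under pics/ and viewed, and the job is handed in when it is done.

```bash
mkdir -p pics; cat > h.py <<'E'
from bench import arm
import numpy as np, cv2
def snap(n,f):
    c=arm.get_calibration(n); im=np.array(arm.get_image(n)); cv2.imwrite('pics/'+f,im[:,:,::-1]); return im,c
def ray(c,u,v):
    V=np.array(c['view']); R=V[:3,:3]; o=-R.T@V[:3,3]
    d=R.T@np.array([(u-c['cx'])/c['fx'],-(v-c['cy'])/c['fy'],-1.]); return o,d
def onplane(c,u,v,z):
    o,d=ray(c,u,v); return o+d*(z-o[2])/d[2]
def proj(c,p):
    V=np.array(c['view']); q=V[:3,:3]@np.array(p)+V[:3,3]
    return c['fx']*q[0]/-q[2]+c['cx'], c['fy']*-q[1]/-q[2]+c['cy']
E
python3 - <<'E'
from h import *
for n in ['top','scene']:
    im,c=snap(n,n+'1.png'); print(n,{k:(v if k!='view' else np.round(v,3).tolist()) for k,v in c.items()})
s=arm.get_state(); print(s)
E
```

```text
top {'fx': 462.3728323191429, 'fy': 462.3728323191429, 'cx': 318.1674855558274, 'cy': 203.57554919719843, 'view': [[-0.009, -1.0, 0.015, -0.005], [0.995, -0.008, 0.1, -0.526], [-0.1, 0.016, 0.995, -1.118], [0.0, 0.0, 0.0, 1.0]]}
scene {'fx': 494.4517525850706, 'fy': 494.4517525850706, 'cx': 324.60529899767306, 'cy': 205.55920696663017, 'view': [[0.876, 0.481, -0.018, -0.456], [-0.32, 0.611, 0.724, 0.111], [0.359, -0.629, 0.689, -1.756], [0.0, 0.0, 0.0, 1.0]]}
{'time': 0.1, 'joint_pos': array([-1.32458876,  0.43512343,  0.02497606,  1.57401882, -0.01161104,
        1.13401142, -0.0750955 ]), 'qvel': array([ 0.00034823, -0.00094786,  0.00047683, -0.00238572,  0.0005338 ,
       -0.00058688,  0.00086428]), 'joint_torque': array([ 4.22412646e-03, -6.71753740e+01,  1.02873813e+00, -3.16900313e+01,
        1.58356311e-02,  7.20202675e-03,  1.87424007e-05]), 'ee_pos': array([0.21350046, 0.5869096 , 0.23061812]), 'tool_rot': array([-6.36835318e-05,  1.73556384e-01,  9.84823680e-01, -7.05075848e-04]), 'contact_force': array([ 0.12972027,  0.98715137, -0.58044081]), 'moment': array([-0.01739592, -0.03439157, -0.03456448]), 'opening': 0.08536396320550844}
```

View pics/top1.png

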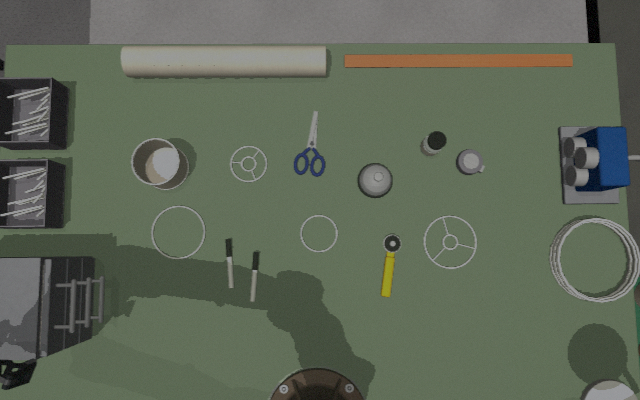

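View pics/scene1.png

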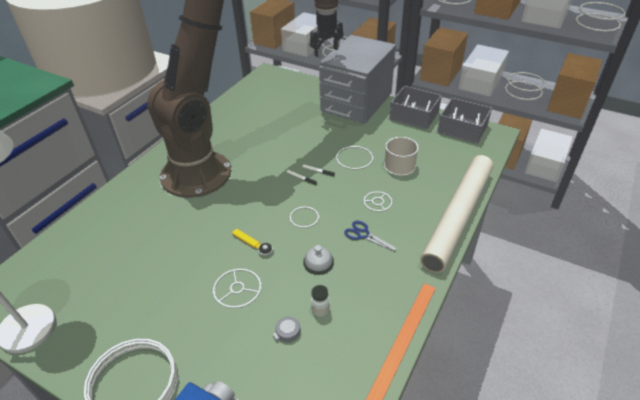

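The top view shows the larger spoked ring at about (450,242), the larger plain ring at (178,232), the small rings at (248,164) and (319,233), and the bell at (376,179). The gripper is at the far left, above the drawer cabinet. Next I'll measure the rings and the bell, checking against both views.

```bash
python3 - <<'E'
from h import *
T=cv2.imread('pics/top1.png');S=cv2.imread('pics/scene1.png')
ct=arm.get_calibration('top');cs=arm.get_calibration('scene')
def rings(im,c,boxes):
    hsv=cv2.cvtColor(im,cv2.COLOR_BGR2HSV)
    m=((hsv[...,1]<60)&(hsv[...,2]>125)).astype(np.uint8)
    for n,(x0,y0,x1,y1) in boxes.items():
        mm=np.zeros_like(m); mm[y0:y1,x0:x1]=m[y0:y1,x0:x1]
        p=np.argwhere(mm)[:,::-1].astype(np.float32)
        w=np.array([onplane(c,u,v,.0025)[:2] for u,v in p])
        h=w[cv2.convexHull((w*1e4).astype(np.int32),returnPoints=False)[:,0]]
        A=np.c_[2*h,np.ones(len(h))];s=np.linalg.lstsq(A,(h**2).sum(1),rcond=None)[0]
        r=np.sqrt(s[2]+s[0]**2+s[1]**2)
        d=np.hypot(*(w-s[:2]).T); hub=w[d<.028]
        print(n,len(p),'c',s[:2].round(4),'diam',(2*r).round(4),'hub',len(hub),hub.mean(0).round(4) if len(hub) else '', 'reach',np.hypot(*s[:2]).round(3))
rings(T,ct,dict(SL=(418,210,482,274),PL=(146,200,210,264),SS=(226,142,271,186),PS=(297,211,341,256)))
rings(S,cs,dict(SL=(206,262,268,312),PL=(333,144,376,169),SS=(360,188,396,213),PS=(286,203,323,230)))
for n,q in dict(top=T,scene=S).items():
    pass
cv2.imwrite('pics/belz.png',np.hstack([cv2.resize(T[155:205,350:402],(400,400),interpolation=cv2.INTER_NEAREST),cv2.resize(S[235:285,294:344],(400,400),interpolation=cv2.INTER_NEAREST)]))
E
```

```text
SL 457 c [ 0.4292 -0.3403] diam 0.1342 hub 91 [ 0.4293 -0.3397] reach 0.548
PL 276 c [0.4601 0.3422] diam 0.1332 hub 0  reach 0.573
SS 332 c [0.6321 0.1677] diam 0.0935 hub 102 [0.6314 0.1674] reach 0.654
PS 211 c [ 0.4535 -0.0097] diam 0.0936 hub 0  reach 0.454
SL 3100 c [ 0.4226 -0.3283] diam 0.2254 hub 247 [ 0.4227 -0.3284] reach 0.535
PL 975 c [0.4658 0.3451] diam 0.1758 hub 113 [0.4662 0.3446] reach 0.58
SS 900 c [0.6254 0.1748] diam 0.1479 hub 149 [0.6256 0.1741] reach 0.649
PS 999 c [ 0.4459 -0.0025] diam 0.15 hub 167 [ 0.4463 -0.0028] reach 0.446
```

View pics/belz.png

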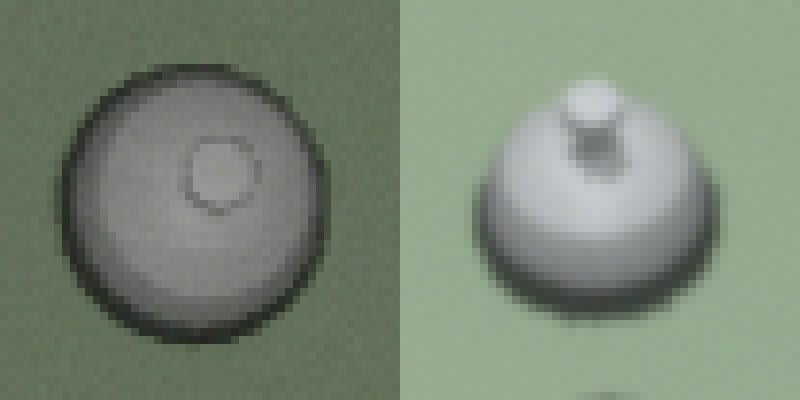

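```bash
python3 - <<'E'
from h import *
ct=arm.get_calibration('top');cs=arm.get_calibration('scene')
for z in(.058,.066,.068,.078): print(z,onplane(ct,378.4,176.4,z).round(4),onplane(cs,317.8,247.2,z).round(4))
print('foot top', onplane(ct,350+193/400*52-.5,155+204/8-.5,.01).round(4))
S=cv2.imread('pics/scene1.png');g=cv2.cvtColor(S,cv2.COLOR_BGR2GRAY)
hsv=cv2.cvtColor(S,cv2.COLOR_BGR2HSV)
m=((hsv[...,1]<40)&(hsv[...,2]>160)).astype(np.uint8)
for n,(x0,y0,x1,y1) in dict(SL=(206,262,268,312),PL=(333,144,376,169)).items():
    p=np.argwhere(m[y0:y1,x0:x1])[:,::-1]+[x0,y0]
    w=np.array([onplane(cs,u,v,.0025)[:2] for u,v in p])
    h=w[cv2.convexHull((w*1e4).astype(np.int32),returnPoints=False)[:,0]]
    A=np.c_[2*h,np.ones(len(h))];s=np.linalg.lstsq(A,(h**2).sum(1),rcond=None)[0]
    print(n,len(p),s[:2].round(4),2*np.sqrt(s[2]+s[:2]@s[:2]))
# tool frame
from scipy.spatial.transform import Rotation as R
s=arm.get_state();q=s['tool_rot'];Rm=R.from_quat([q[1],q[2],q[3],q[0]]).as_matrix();print(Rm.round(4))
b=np.array([.556,-.135,.2])
np.save('R.npy',Rm)
for n,p in dict(bell=[.56,-.135,.23],SL=[.4295,-.34,.23],PL=[.46,.342,.23]).items(): print(n,(Rm.T@(np.array(p)-s['ee_pos'])*1000).round(1))
E
```

```text
0.058 [ 0.5876 -0.1558  0.058 ] [ 0.5781 -0.1432  0.058 ]
0.066 [ 0.5864 -0.1546  0.066 ] [ 0.5818 -0.1493  0.066 ]
0.068 [ 0.586  -0.1543  0.068 ] [ 0.5827 -0.1508  0.068 ]
0.078 [ 0.5844 -0.1529  0.078 ] [ 0.5873 -0.1584  0.078 ]
foot top [ 0.5862 -0.1531  0.01  ]
SL 1104 [ 0.4356 -0.3298] 0.17105465495690156
PL 279 [0.4577 0.3478] 0.14467593733928744
[[-9.398e-01  3.418e-01 -4.000e-04]
 [ 3.418e-01  9.398e-01 -1.400e-03]
 [-1.000e-04 -1.400e-03 -1.000e+00]]
bell [-572.4 -560.     1.5]
SL [-519.8 -797.2    1.8]
PL [-315.4 -145.9    0.9]
```

```bash
python3 -m creep '[[0,0,-40,0,1],[-30,-30,-60,0,0],[-60,-60,-60,0,-1],[-95,-93,-60,0,-1],[-130,-127,-60,0,-1]]' 20
```

```text
time: 0.6
ee_pos: [0.2928, 0.4219, 0.2911]
tool_rot: [-0.0, 0.173, 0.985, -0.0]
contact_force: [1.2, 1.1, 0.4]
opening: 0.0281
```

```bash
python3 -m creep '[[-35,-33,0,0,-1],[-70,-66,0,0,-1],[-105,-99,0,0,-1],[-140,-132,0,0,-1],[-170,-160,0,0,-1]]'; python3 -m creep '[[-35,-33,0,0,-1],[-70,-66,0,0,-1],[-105,-99,0,0,-1],[-140,-132,0,0,-1],[-170,-160,0,0,-1]]'; python3 -m creep '[[-35,-33,0,0,-1],[-70,-66,0,0,-1],[-105,-99,0,0,-1],[-132,-121,0,0,-1],[-132,-121,0,0,-1]]'
```

```text
time: 1.1
ee_pos: [0.398, 0.2124, 0.2913]
tool_rot: [-0.0, 0.174, 0.985, -0.0]
contact_force: [-0.1, 0.8, 0.3]
opening: -0.0001
time: 1.6
ee_pos: [0.503, 0.004, 0.2913]
tool_rot: [0.0, 0.174, 0.985, -0.0]
contact_force: [0.7, 0.3, 0.7]
opening: -0.0001
time: 2.1
ee_pos: [0.5857, -0.1578, 0.2906]
tool_rot: [-0.0, 0.177, 0.984, -0.002]
contact_force: [-0.8, 0.6, -0.2]
opening: -0.0002
```

```bash
python3 -m creep '[[0,0,0,0,-1],[0,0,0,0,-1],[0,0,0,0,-1]]'; python3 - <<'E'
from h import *
s=arm.get_state()
print(s['ee_pos'],s['joint_pos'].round(2),s['opening'])
im,c=snap('wrist','w1.png');print(proj(c,[.585,-.153,.068]),proj(c,s['ee_pos']))
snap('scene','scene2.png')
E
```

```text
time: 2.4
ee_pos: [0.585, -0.1506, 0.2913]
tool_rot: [-0.0, 0.173, 0.985, 0.0]
contact_force: [0.3, 0.1, -0.0]
opening: -0.0001
[ 0.5849879  -0.1506459   0.29132587] [-0.2   0.38  0.53  1.57 -0.2   1.25  1.58] -0.00011997603819219117
(np.float64(315.91726324565235), np.float64(171.43817895886218)) (np.float64(316.9241675309065), np.float64(243.76450699524972))
```

View pics/w1.png

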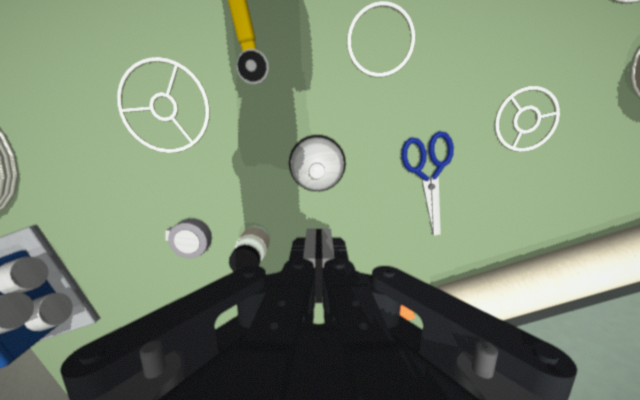

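View pics/scene2.png

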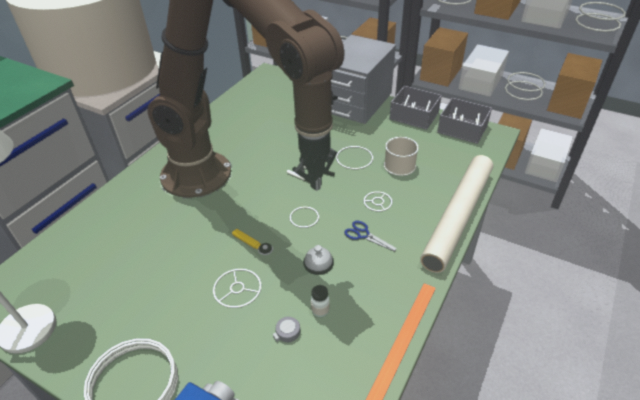

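The wrist view shows the button at about (316,171), and my predicted pixel was (315.9,171.4), so they agree. Now I'll descend.

```bash
python3 - <<'E'
from h import *
W=cv2.imread('pics/w1.png');c=arm.get_calibration('wrist')
hsv=cv2.cvtColor(W,cv2.COLOR_BGR2HSV);m=((hsv[...,1]<40)&(hsv[...,2]>190))
for n,(x0,y0,x1,y1) in dict(SL=(112,52,214,156)).items():
    p=np.argwhere(m[y0:y1,x0:x1])[:,::-1]+[x0,y0]
    w=np.array([onplane(c,u,v,.0025)[:2] for u,v in p])
    h=w[cv2.convexHull((w*1e4).astype(np.int32),returnPoints=False)[:,0]]
    A=np.c_[2*h,np.ones(len(h))];s=np.linalg.lstsq(A,(h**2).sum(1),rcond=None)[0]
    print(n,len(p),s[:2].round(4),2*np.sqrt(s[2]+s[:2]@s[:2]))
E
python3 -m creep '[[-1,-2,50,0,-1],[-1,-2,100,0,-1],[-1,-2,150,0,-1],[-1,-2,190,0,-1],[-1,-2,205,0,-1]]'; python3 -m creep '[[0,0,0,0,-1],[0,0,2,0,-1],[0,0,5,0,-1],[0,0,5,0,-1],[0,0,5,0,-1]]'
```

```text
SL 1814 [ 0.4267 -0.3391] 0.13583283227962803
time: 3.0
ee_pos: [0.5831, -0.1529, 0.0828]
tool_rot: [-0.003, 0.173, 0.985, 0.0]
contact_force: [-0.9, 0.3, 0.3]
opening: 0.0
time: 3.5
ee_pos: [0.5861, -0.1545, 0.0824]
tool_rot: [0.001, 0.174, 0.985, 0.0]
contact_force: [-0.4, 0.6, -0.3]
opening: -0.0001
```

```bash
python3 -m creep '[[0,0,4,0,-1],[0,0,8,0,-1],[0,0,12,0,-1],[0,0,14,0,-1],[0,0,14,0,-1]]'; python3 -m creep '[[0,0,1,0,-1],[0,0,2,0,-1],[0,0,3,0,-1],[0,0,4,0,-1],[0,0,4,0,-1]]'
```

```text
time: 4.0
ee_pos: [0.5852, -0.1544, 0.0669]
tool_rot: [-0.0, 0.174, 0.985, 0.0]
contact_force: [-0.7, 0.9, 1.6]
opening: -0.0
time: 4.5
ee_pos: [0.5853, -0.1544, 0.0632]
tool_rot: [-0.0, 0.174, 0.985, 0.0]
contact_force: [-1.8, -0.1, 2.9]
opening: -0.0001
```

```bash
python3 -m creep '[[0,0,1,0,-1],[0,0,2,0,-1],[0,0,2,0,-1],[0,0,2,0,-1]]'; python3 - <<'E'
from h import *
im,c=snap('scene','scene3.png'); cv2.imwrite('pics/s3z.png',cv2.resize(im[215:295,270:370,::-1],(800,600)[:2]))
print(arm.get_state()['contact_force'])
E
```

```text
time: 4.9
ee_pos: [0.5854, -0.1544, 0.062]
tool_rot: [0.0, 0.174, 0.985, 0.0]
contact_force: [-6.2, 2.0, 13.4]
opening: -0.0001
[-4.56316076  2.10137363 12.10406634]
```

View pics/s3z.png

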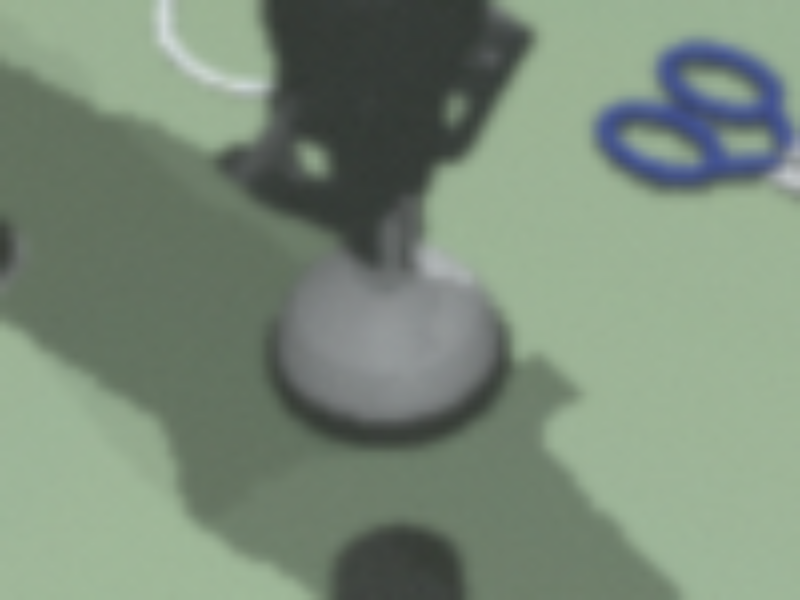

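The button bottomed out: TCP z 0.062, force 13 N against a 3.5 N spring. Now I'll lift and go to the spoked ring.

```bash
python3 -m creep '[[0,0,-20,0,-1],[0,0,-60,0,-1],[0,0,-100,0,-1],[0,0,-140,0,-1],[0,0,-140,0,-1]]'; python3 -m creep '[[16,-45,0,0,-1],[32,-90,0,0,-1],[48,-135,0,0,-1],[66,-180,0,0,-1],[84,-227,0,0,-1]]'; python3 -m creep '[[0,0,0,0,-1],[0,0,0,0,-1],[0,0,0,0,-1]]'; python3 - <<'E'
from h import *
s=arm.get_state();print(s['ee_pos'],s['joint_pos'].round(2))
im,c=snap('wrist','w2.png');np.save('w2c.npy',c,allow_pickle=True)
print(proj(c,[.428,-.3395,.0025]))
hsv=cv2.cvtColor(cv2.imread('pics/w2.png'),cv2.COLOR_BGR2HSV);m=((hsv[...,1]<40)&(hsv[...,2]>190)).astype(np.uint8)
cv2.imwrite('pics/w2m.png',m*255)
E
```

```text
time: 5.45
ee_pos: [0.5886, -0.1559, 0.2069]
tool_rot: [0.005, 0.174, 0.985, -0.0]
contact_force: [0.4, -0.5, 0.5]
opening: -0.0001
time: 5.95
ee_pos: [0.4279, -0.3398, 0.2008]
tool_rot: [0.0, 0.173, 0.985, -0.0]
contact_force: [1.2, -0.8, 0.7]
opening: -0.0001
time: 6.25
ee_pos: [0.43, -0.3378, 0.2008]
tool_rot: [-0.0, 0.173, 0.985, 0.0]
contact_force: [-0.2, 0.1, 0.2]
opening: -0.0001
[ 0.43000236 -0.33784607  0.20082266] [ 0.15  0.36  0.56  1.84 -0.23  1.    2.03]
(np.float64(315.80314177051605), np.float64(173.43432959206584))
```

View pics/w2.png

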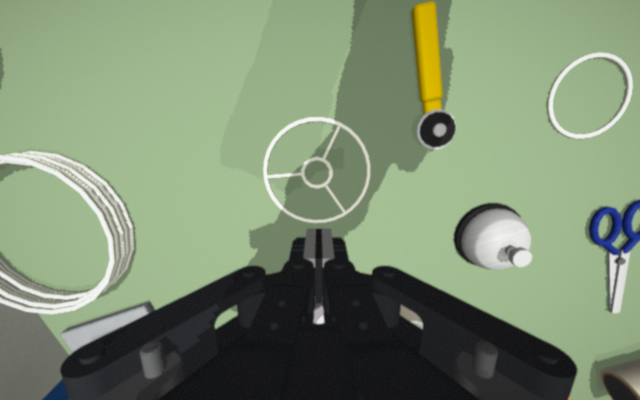

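The hub is at about (317,172.5) and I predicted (315.8,173.4), a gap of roughly 1 mm. The button is up again.

```bash
python3 - <<'E'
from h import *
c=arm.get_calibration('wrist');p=onplane(c,317,172.5,.0025);print(p)
s=arm.get_state();print((np.load('R.npy').T@(p-s['ee_pos'])*1000).round(1))
E
```

```text
[ 0.42764096 -0.33736718  0.0025    ]
[  2.5  -0.4 198.3]
```

```bash
python3 -m creep '[[2,-1,45,0,-1],[2,-1,90,0,-1],[2,-1,130,0,-1],[2,-1,155,0,-1],[2,-1,166,0,-1]]'; for i in 1 2; do python3 -m creep '[[0,0,0,0,-1],[0,0,0,0,-1],[0,0,0,0,-1],[0,0,0,0,-1],[0,0,0,0,-1]]'; done; python3 - <<'E'
from h import *
im,c=snap('scene','scene4.png'); cv2.imwrite('pics/s4z.png',cv2.resize(im[220:320,180:305,::-1],(750,600)))
E
```

```text
time: 6.8
ee_pos: [0.4268, -0.3368, 0.0326]
tool_rot: [-0.002, 0.172, 0.985, 0.001]
contact_force: [-0.2, 0.8, 0.7]
opening: 0.0001
time: 7.3
ee_pos: [0.4275, -0.3393, 0.0362]
tool_rot: [0.001, 0.173, 0.985, -0.0]
contact_force: [-0.4, 0.3, -0.6]
opening: -0.0002
time: 7.8
ee_pos: [0.4269, -0.339, 0.0352]
tool_rot: [-0.0, 0.174, 0.985, 0.0]
contact_force: [0.3, 0.6, 0.1]
opening: -0.0001
```

View pics/s4z.png

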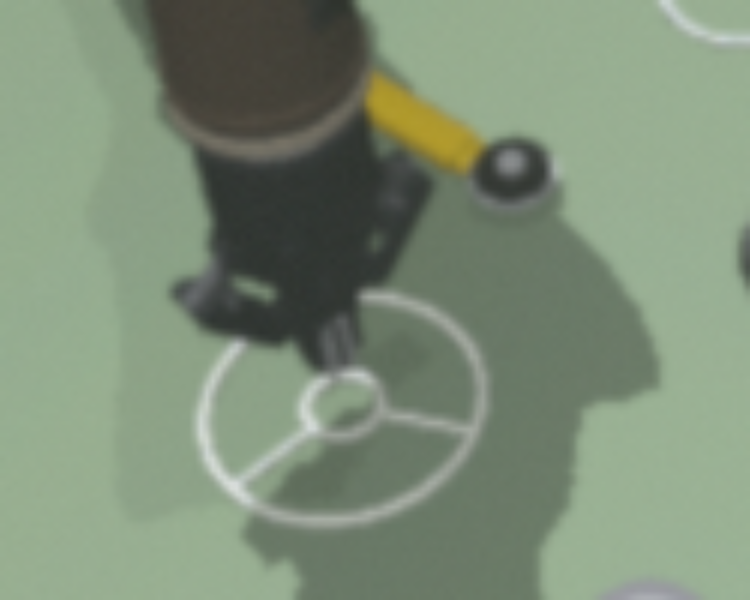

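The fingertips stand straight above the hub. I'll hold for more than two seconds, then rise.

```bash
for i in 1 2 3 4 5; do python3 -m creep '[[0,0,0,0,-1],[0,0,0,0,-1],[0,0,0,0,-1],[0,0,0,0,-1],[0,0,0,0,-1]]'|head -2; done; python3 -m creep '[[0,0,-45,0,-1],[0,0,-95,0,-1],[0,0,-145,0,-1],[0,0,-195,0,-1],[0,0,-215,0,-1]]'; python3 -m creep '[[0,0,0,0,-1],[0,0,0,0,-1]]'; python3 - <<'E'
from h import *
s=arm.get_state();print((np.load('R.npy').T@(np.array([.46,.342,.25])-s['ee_pos'])*1000).round(1))
E
```

```text
time: 8.35
ee_pos: [0.4269, -0.339, 0.0353]
time: 8.85
ee_pos: [0.4269, -0.3391, 0.0353]
time: 9.35
ee_pos: [0.4269, -0.339, 0.0353]
time: 9.85
ee_pos: [0.4269, -0.339, 0.0353]
time: 10.35
ee_pos: [0.4269, -0.339, 0.0353]
time: 10.85
ee_pos: [0.428, -0.3405, 0.2552]
tool_rot: [0.003, 0.174, 0.985, -0.001]
contact_force: [-0.0, 0.5, -0.4]
opening: 0.0001
time: 11.05
ee_pos: [0.4269, -0.3388, 0.2501]
tool_rot: [0.0, 0.173, 0.985, 0.0]
contact_force: [-0.1, 0.9, 0.2]
opening: 0.0
[201.6 651.1  -0.9]
```

```bash
python3 -m creep '[[14,46,0,0,-1],[28,92,0,0,-1],[42,138,0,0,-1],[56,184,0,0,-1],[70,228,0,0,-1]]'; python3 -m creep '[[14,46,0,0,-1],[28,92,0,0,-1],[42,138,0,0,-1],[56,184,0,0,-1],[70,228,0,0,-1]]'; python3 -m creep '[[14,46,0,0,-1],[28,92,0,0,-1],[42,138,0,0,-1],[54,178,0,0,-1],[62,195,0,0,-1]]';python3 -m creep '[[0,0,0,0,-1],[0,0,0,0,-1],[0,0,0,0,-1]]'; python3 - <<'E'
from h import *
s=arm.get_state();print(s['ee_pos'],s['joint_pos'].round(2))
im,c=snap('wrist','w3.png')
print(proj(c,[.46,.342,.0025]),proj(c,s['ee_pos']))
W=cv2.imread('pics/w3.png');hsv=cv2.cvtColor(W,cv2.COLOR_BGR2HSV);m=((hsv[...,1]<45)&(hsv[...,2]>150)).astype(np.uint8)
for i in cv2.findContours(m,cv2.RETR_EXTERNAL,cv2.CHAIN_APPROX_NONE)[0]:
    if len(i)<80: continue
    h=np.array([onplane(c,u,v,.0025)[:2] for u,v in i[:,0]])
    A=np.c_[2*h,np.ones(len(h))];q=np.linalg.lstsq(A,(h**2).sum(1),rcond=None)[0]
    print(len(i),cv2.boundingRect(i),q[:2].round(4),2*np.sqrt(q[2]+q[:2]@q[:2]))
E
```

```text
time: 11.55
ee_pos: [0.4378, -0.0985, 0.2487]
tool_rot: [-0.001, 0.173, 0.985, -0.0]
contact_force: [0.5, 0.6, 0.5]
opening: 0.0
time: 12.05
ee_pos: [0.45, 0.1392, 0.2487]
tool_rot: [-0.001, 0.173, 0.985, -0.001]
contact_force: [0.7, 0.3, 0.8]
opening: 0.0002
time: 12.55
ee_pos: [0.4578, 0.3458, 0.2477]
tool_rot: [-0.001, 0.171, 0.985, -0.001]
contact_force: [-1.0, -0.3, 0.6]
opening: -0.0003
time: 12.85
ee_pos: [0.4599, 0.3397, 0.2497]
tool_rot: [-0.0, 0.175, 0.985, -0.001]
contact_force: [0.1, -0.1, -1.3]
opening: 0.0003
[0.45986925 0.33971246 0.24969896] [-0.87  0.33  0.19  1.69 -0.07  1.13  0.56]
(np.float64(319.5747225884647), np.float64(167.2368953786766)) (np.float64(316.984918318323), np.float64(243.70984270711477))
318 (575, 349, 62, 46) [0.9752 0.6924] 0.08017324856623495
151 (35, 323, 45, 43) [ 0.5927 -0.1896] 0.07946059817191872
311 (598, 251, 42, 70) [0.8096 0.7296] 0.07562807594235127
97 (596, 245, 36, 28) [0.7515 0.7237] 0.04038883584993962
224 (354, 245, 81, 41) [0.6665 0.3932] 0.10148557390636712
147 (344, 221, 68, 24) [0.6198 0.3773] 0.1074081533715802
169 (72, 211, 63, 58) [ 0.4518 -0.01  ] 0.09509763058890874
269 (272, 116, 96, 96) [0.4578 0.3431] 0.1357457477032766
121 (185, 101, 38, 58) [0.356  0.2087] 0.05233964818569461
130 (137, 91, 34, 60) [0.3223 0.1506] 0.05218982075959728
565 (579, 82, 61, 126) [0.5696 0.7235] 0.12294295440995318
108 (416, 0, 29, 35) [0.3264 0.5334] 0.02869950589345834
```

View pics/w3.png

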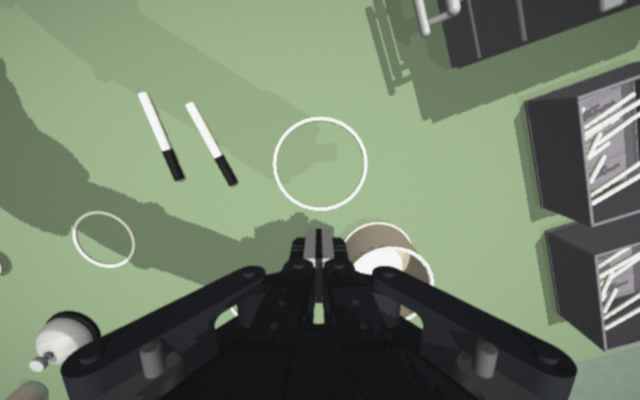

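The larger plain ring is at about (320,164): centre (0.458,0.343), diameter 136 mm. The top view gave (0.460,0.342). Now I'll descend.

```bash
python3 - <<'E'
from h import *
c=arm.get_calibration('top');print(onplane(c,160,163,.087))
E
python3 -m creep '[[2,2,45,0,-1],[2,2,90,0,-1],[2,2,135,0,-1],[2,2,160,0,-1],[2,2,165,0,-1]]'; python3 -m creep '[[0,0,20,0,-1],[0,0,40,0,-1],[0,0,49,0,-1],[0,0,49,0,-1],[0,0,49,0,-1]]';python3 -m creep '[[0,0,0,0,-1],[0,0,0,0,-1],[0,0,0,0,-1],[0,0,0,0,-1],[0,0,0,0,-1]]'; python3 - <<'E'
from h import *
im,c=snap('scene','scene5.png'); cv2.imwrite('pics/s5z.png',cv2.resize(im[90:210,290:440,::-1],(750,600)))
snap('wrist','w5.png')
E
```

```text
[0.61845105 0.36279797 0.087     ]
time: 13.4
ee_pos: [0.4571, 0.3417, 0.0826]
tool_rot: [-0.002, 0.174, 0.985, -0.002]
contact_force: [-0.5, -0.5, -0.9]
opening: 0.0001
time: 13.9
ee_pos: [0.4592, 0.3446, 0.0375]
tool_rot: [0.0, 0.174, 0.985, 0.001]
contact_force: [0.5, 0.6, -0.4]
opening: -0.0003
time: 14.4
ee_pos: [0.4584, 0.3444, 0.0364]
tool_rot: [0.0, 0.174, 0.985, 0.0]
contact_force: [-0.5, -0.1, -0.1]
opening: -0.0002
```

View pics/s5z.png

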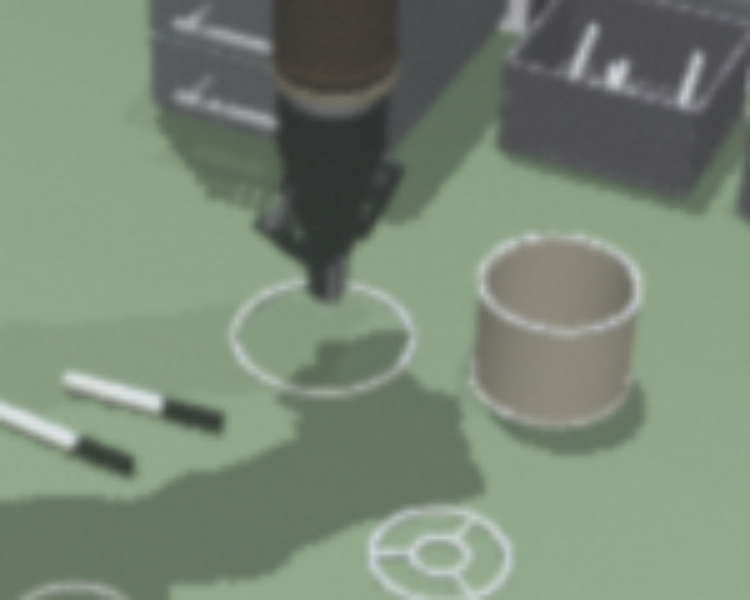

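View pics/w5.png

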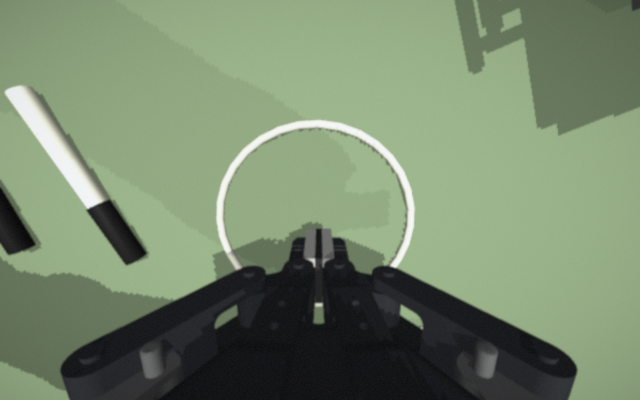

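The fingertips stand above the centre of the plain ring. After a 2 mm trim I'll hold.

```bash
for i in 0; do python3 -m creep '[[0,-2,2,0,-1],[0,-2,2,0,-1],[0,-2,2,0,-1],[0,-2,2,0,-1],[0,-2,2,0,-1]]'; done; for i in 1 2 3 4 5 6 7; do python3 -m creep '[[0,0,0,0,-1],[0,0,0,0,-1],[0,0,0,0,-1],[0,0,0,0,-1],[0,0,0,0,-1]]'|head -2; done
python3 - <<'E'
from h import *
im,c=snap('top','top2.png')
print(arm.get_state()['qvel'].round(4))
E
```

```text
time: 15.0
ee_pos: [0.4578, 0.3425, 0.0343]
tool_rot: [0.0, 0.174, 0.985, 0.0]
contact_force: [-0.8, -0.6, -0.0]
opening: 0.0002
time: 15.5
ee_pos: [0.4577, 0.3425, 0.0343]
time: 16.0
ee_pos: [0.4578, 0.3425, 0.0343]
time: 16.5
ee_pos: [0.4578, 0.3425, 0.0343]
time: 17.0
ee_pos: [0.4577, 0.3425, 0.0343]
time: 17.5
ee_pos: [0.4577, 0.3425, 0.0343]
time: 18.0
ee_pos: [0.4577, 0.3425, 0.0343]
time: 18.5
ee_pos: [0.4578, 0.3425, 0.0343]
[-0.0003  0.0011  0.0021 -0.0002 -0.0007 -0.0017  0.0006]
```

View pics/top2.png

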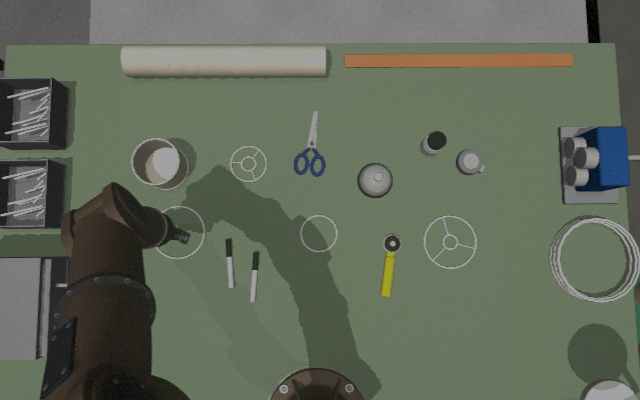

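In the last top view everything is where it started, including the spoked ring at (450,242). The fingertips are over the plain ring at about (180,235).

```bash
python3 -c "
from bench import arm
print(arm.sign_off())"
```

```text
the job is handed in; nothing more can be done
None
```

The job is done and handed in at about 18.6 s of the 58 s allowed; `sign_off` gave no verdict.

- **Bell:** I pressed the button to the bottom. The fingertips reached z = 0.062 m and the force rose to about 13 N, well past the 3.5 N spring, so it went beyond the 4 mm ringing point. I could not observe the ring itself.
- **Larger spoked ring:** I pointed at the hub from (0.427, -0.339) at z = 0.035 m, 3 cm above the wire, and held still for about 3 s.
- **Larger plain ring:** I pointed at the centre from (0.458, 0.3425) at z = 0.034 m, held still for over 3.5 s, and the arm is still there.
- **Travel:** I crossed between the two rings at z = 0.25 m, well above the smaller plain ring.

**Checks:** The final top view showed no object shifted, and contact forces away from the bell stayed near zero. The top and wrist cameras agreed on the ring centres to about 3 mm. The oblique scene camera was off by up to about 12 mm on the rings, because its mask also picked up table pixels. I left that camera out of the ring positions.

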